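# Hold the tag printer's sprung cover at its set angle

## Robot

A 6-joint arm with a two-finger parallel gripper is mounted at the origin on a cart in front of the work surface, level with it; the furniture and walls round the work are solid. World frame = base frame: x ahead of the robot, y to its left, z up, the work surface at z = 0. Lengths are in mm, angles in rad, forces in N, time in s.
With the tool pointing down it reaches from about 350 to 975 mm from the base axis. Payload 7.1 kg.
Tool frame: the origin (TCP) lies at the very end of the fingers, on their centre line; the grasp point (between the pads) lies ctrl.hold_point_z behind it (ctrl.hold_point_z is the distance from the TCP to the grasp point, in mm); z points along the fingers, y is the line along which they close (so a half turn about z gives the same grasp; the last joint's range is limited). The gripper opens to 88 mm and grips with 3 to 60 N. Pads are 20 mm wide; open, the fingers measure 115 mm over their backs; the gripper's body (75 mm by 178 mm) begins 61 mm behind the grasp point.
Start: joints at [1.294, 0.423, 1.63, -0, 1.089, -0.019], TCP at [159.315, 604.337, 222.675] pointing down, gripper open.
Joint ranges: [-3, 3], [-0.9, 2.11], [0.09, 2.58], [-1.31, 4.45], [0.11, 2.69], [-2.54, 2.54]. Speed limits (rad/s): [2.39, 2.39, 3.01, 3.14, 3.14, 3.14].

## Interface

Orientations are given as a rotation vector (axis times angle).
In Python, from workcell import ctrl gives the robot as it stands. The module is installed in compiled form; this text tells all that it offers.
- The arm moves only by the shell command python3 -m creep 'ROWS'. ROWS is JSON, a list of rows, each an object with "translation": the shift along the tool's x, y, z in mm, a list of three; "angular": the turn, a rotation vector about the tool's x, y, z in rad, a list of three; "jaw": the opening, from 0 (shut) to 1 (fully open). A call has exactly 8 rows; each row is the pose to reach, as a shift and turn from the pose commanded when the call began, along the tool's axes at that moment; what a row does not reach only later rows make up. A row lasts 1/8 s, in which the tool goes at most 62.5 mm and 10.7 degrees, less where a joint would pass 70% of its speed; a pose out of reach is approached as far as the arm can. A call with a gripper value outside its range is refused whole. The fingers move at their own pace and stop on an object; the grip force is fixed at half the most. Time passes only in rows, so rows that repeat a pose let the fingers close, or fill a call up. It gives the time, the measured TCP pose, the force, the opening and the grip force at its end, in the units of the state.
- ctrl.get_obs(): the state, without advancing time (a new reading comes with each control period).
- ctrl.get_image(name): name is "side" or "top"; returns the picture (480x640x3 uint8, red, green, blue); there is no depth.
- ctrl.camera_info(name): a dict with "camera_matrix" (3x3 intrinsics, pixels), "world_from_camera" (4x4, takes a point from camera to world coordinates). Camera axes: x right, y up, looking along -z (the intrinsics and any distortion apply to the point x, -y, -z); pixel columns grow to the right and rows downward; lengths in mm; the calibration is good to about 2 mm. A picture is of the moment at which its call begins. camera_info takes no time and is no camera call.
- ctrl.close_job(): hands the job in; it is judged then, once.
Trained networks look in the newest picture that a camera, given by its name, has taken for a name from the list of things; names that differ only in an ending like _2 or _b are one class to them, and where a whole thing is asked for, a point or a joint stands for the part that bears it (a point fixed in the world has none). Each returns a list of dicts, best first, with "score" (0 to 1); they miss things now and then, are a little off and sometimes report something else, mostly with a low value. They report only what shows in the picture. A call takes as long as a camera call.
- ctrl.look_for(camera, label): "rect" ([left, top, right, bottom] in pixels, round what is visible of it).
The state is a dict: "t": time; "qpos": joint angles; "qvel": joint speeds; "joint_torque": joint torques, N m; "ee_pos": TCP position; "orientation": TCP orientation; "ft_force": force on the tool from outside, world axes, zero at the start; "moment": the same for the moment, N m; "width": finger opening in mm; "grasp_force": force on a finger pad.
Only numpy, scipy, OpenCV 4.12 (cv2) and the standard library are available. Lean on these libraries where they do the work, as an engineer would, in place of code of your own. Each camera call takes 0.05 s, during which the arm holds its last target. There are 200 camera calls.

## Task

Get the tag printer ready for a look inside: first swing its outrigger leg out by the yellow post until its spring snaps over and holds it fully home, and only then lift the sprung cover by its blue pull until the white mark on the cover's edge is level with the red pointer. Leave the red pointer where it is set and the other things on the desk as they stand, and finish while still holding the cover there by the pull, because it shuts by itself if let go.

Things in the scene. Friction and masses are not known exactly. Their poses are not given: they have to be found in the camera images.
- tag_printer: white tag printer, fixed: housing 170 (its x) by 130 (its y), 78 mm high, cover top at 91 mm. Origin at the centre of its underside on the desk, z up; front faces its -x; outrigger on its +y side, graduated sector frame with the red pointer on its -y side (83 and 93 mm from the middle plane)
- outrigger (a joint): grey outrigger leg, 115 mm, swings level about an upright hinge: 0 = folded along the printer's +y side, pointing to its +x; grows outward (counter-clockwise from above); 1.5 rad = fully home at its stop. It starts folded. A spring strut under it pushes it back towards folded (up to 3 N at the post) until it passes over centre at 1.2 rad, then pushes it home and keeps it there
- post_grip (a point): yellow upright round post on the outrigger leg, 18 mm across, standing from 41 to 95 mm above the desk, 100 mm from the leg's hinge; this point is on its axis, 80 mm above the desk. With the leg folded, 51 mm are free between post and housing
- outrigger_hinge (a point): point on the outrigger's vertical hinge axis, 80 mm above the desk (in the air, level with post_grip); 55 mm towards the front and 125 mm to the +y side of the printer's origin
- cover (a joint): opening angle of the grey cover: 0 = shut (level), grows as its front rises, stop at 1.3 rad. A spring shuts it: about 4 to 5 N at the pull when shut, about 8 to 9 N at 0.75 rad; it never stays open by itself
- cover_pull (a point): blue round bar at the cover's front, along the printer's y: 18 mm thick, 30 mm long; grip it across its flat ends from above and it turns between the fingers as the cover rises. This point is its centre: 188 mm from the cover's hinge axis, level with it when shut (85 mm above the desk), 25 mm ahead of the cover's edge on a stem 12 mm wide. Axes turn with the cover (y along the bar, -x away from the hinge)
- cover_hinge (a point): middle of the cover's hinge axis (runs along the printer's y), 70 mm behind the printer's origin, 85 mm above the desk
- cover_index (a point): small white mark on the right (-y) edge of the cover, 163 mm from the hinge axis; the axes turn with the cover (x along the cover, towards the hinge)
- pointer (a joint): angle at which the red pointer is set, measured like the cover's angle about the same axis: the cover is at the mark when both joints read the same. Held by light friction; it can be knocked out of place
- pointer_tip (a point): red ball 14 mm across at the end of the thin pointer arm, 163 mm from the cover's hinge axis, 93 mm to the -y side of the printer's middle plane; the axes turn with the pointer (x along the arm, towards the hinge)
- calculator: white desk calculator, 114x158x16 mm; stays as it stands; origin under its centre
- stapler: red and black desk stapler, 47x138x47 mm; stays as it stands; origin under its centre
- glue_stick: upright white glue stick with a red cap, 32 mm across, 104 mm high; stays as it stands; origin under its centre
- tag_bundle: bundle of cream tags, 53x81x12 mm; stays as it stands; origin under its centre

How it is judged:
By the outcome, as a careful person would: the job done as asked, in the order asked, and still so for the second after the job is handed in, while the arm keeps its last pose, push and grip.
It also fails if it takes over 48 s, if anything falls off the work surface, if the arm or the gripper's body presses on something with over 40 N, if the wrist force passes 120 N, or if a joint passes its speed limit or range.

## Working session

There is one attempt and no reset: what is moved stays moved. The work goes in short steps, Python scripts to look and compute and a shell command to move; the robot and the scene stay as the last step left them, time stands still between calls to the robot, and variables do not carry over. Pictures are saved under pics/ and viewed, at most 10 in all, crops included, and the job is handed in when it is done.

```bash
mkdir -p pics; ls
python3 - <<'E'
from workcell import ctrl
import cv2, numpy as np
np.set_printoptions(precision=3,suppress=True)
for n in ("side","top"):
    im=ctrl.get_image(n); cv2.imwrite(f"pics/{n}0.png",im[:,:,::-1])
    ci=ctrl.camera_info(n); print(n,{k:np.array(v) if k!='x' else 0 for k,v in ci.items()})
    for l in ("tag_printer","post_grip","cover_pull","pointer_tip","cover_index","outrigger"):
        r=ctrl.look_for(n,l); print(l,[(np.round(d["rect"]),round(d["score"],2)) for d in r[:2]])
o=ctrl.get_obs(); print(o, ctrl.hold_point_z)
E
```

```text
pics
side {'camera_matrix': array([[465.899,   0.   , 325.041],
       [  0.   , 465.899, 236.688],
       [  0.   ,   0.   ,   1.   ]]), 'world_from_camera': array([[  -0.938,   -0.271,    0.215,  812.916],
       [   0.346,   -0.736,    0.582,  723.346],
       [   0.001,    0.62 ,    0.784, 1029.596],
       [   0.   ,    0.   ,    0.   ,    1.   ]])}
tag_printer [(array([250., 153., 328., 286.]), 0.97)]
post_grip [(array([264., 245., 313., 272.]), 0.75)]
cover_pull [(array([248., 190., 327., 237.]), 0.72), (array([249., 160., 328., 286.]), 0.3)]
pointer_tip [(array([264., 158., 302., 187.]), 0.54)]
cover_index [(array([255., 186., 332., 234.]), 0.81)]
outrigger [(array([263., 246., 315., 272.]), 0.84), (array([300., 162., 298., 162.]), 0.7)]
top {'camera_matrix': array([[616.769,   0.   , 329.86 ],
       [  0.   , 616.769, 250.455],
       [  0.   ,   0.   ,   1.   ]]), 'world_from_camera': array([[   0.465,    0.771,   -0.434, -241.18 ],
       [  -0.885,    0.409,   -0.222, -381.136],
       [   0.006,    0.488,    0.873, 1707.804],
       [   0.   ,    0.   ,    0.   ,    1. 
[... 178 characters left out ...]
, 255.]), 0.62)]
cover_pull [(array([346., 225., 405., 282.]), 0.85)]
pointer_tip []
cover_index [(array([343., 223., 406., 290.]), 0.89), (array([391., 247., 416., 272.]), 0.21)]
outrigger [(array([330., 213., 359., 256.]), 0.87)]
{'t': 0.7, 'qpos': array([ 1.294,  0.423,  1.63 ,  0.   ,  1.089, -0.019]), 'qvel': array([ 0.001, -0.001,  0.002, -0.001,  0.001, -0.001]), 'joint_torque': array([ -0.002, -54.442, -27.401,   0.064,   0.017,   0.   ]), 'ee_pos': array([159.303, 604.335, 222.699]), 'orientation': array([-0.404, -3.116, -0.   ]), 'ft_force': array([-0.325, -0.167,  0.29 ]), 'moment': array([-0.   ,  0.012,  0.012]), 'grasp_force': 0.0, 'width': 87.64196232329766} 18.700000000000003
```

Run:
```python
import cv2
s=cv2.imread("pics/side0.png"); t=cv2.imread("pics/top0.png")
cv2.imwrite("pics/c1.png",cv2.resize(s[140:300,220:353],None,fx=5,fy=5,interpolation=cv2.INTER_CUBIC)[:600*1,:] if 0 else cv2.resize(s[145:295,190:390],None,fx=4,fy=4,interpolation=cv2.INTER_CUBIC))
cv2.imwrite("pics/c2.png",cv2.resize(t[195:315,310:470],None,fx=5,fy=5,interpolation=cv2.INTER_CUBIC))
```

```text
(no output)
```

View pics/c1.png

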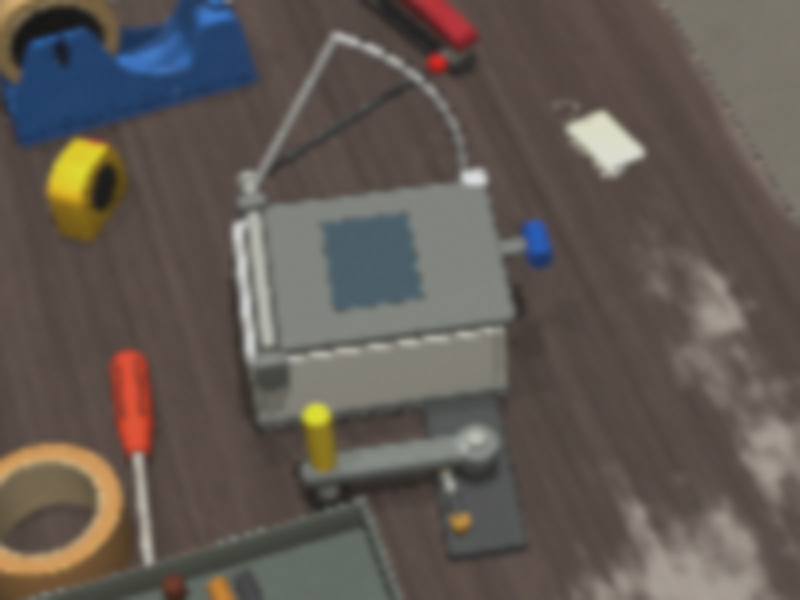

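View pics/c2.png

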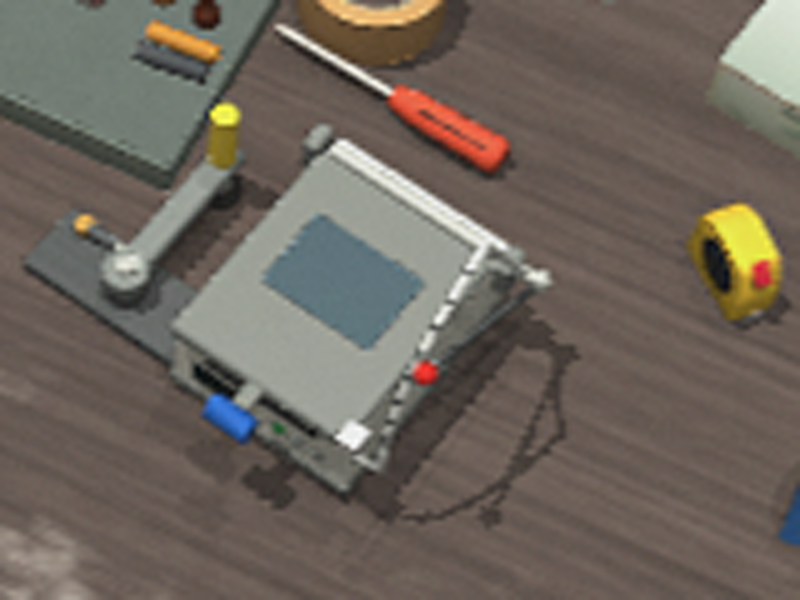

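View pics/side0.png

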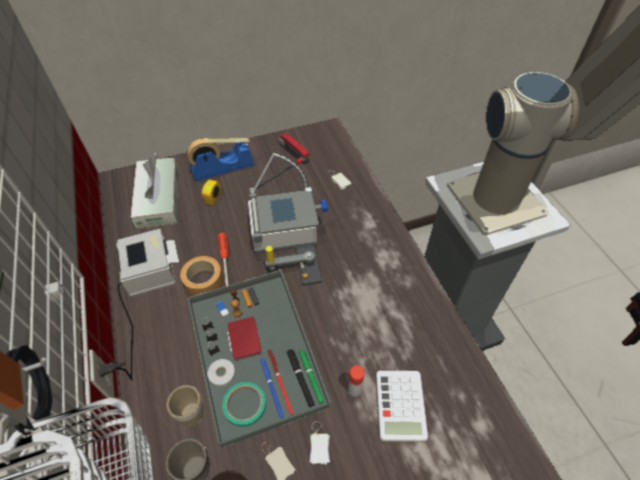

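```bash
cat > h.py <<'E'
import cv2, numpy as np
from scipy.optimize import least_squares
from workcell import ctrl
np.set_printoptions(precision=3,suppress=True)
CI={n:{k:np.array(v) for k,v in ctrl.camera_info(n).items()} for n in ("side","top")}
def proj(n,p):
    W=CI[n]["world_from_camera"]; K=CI[n]["camera_matrix"]
    c=(np.asarray(p)-W[:3,3])@W[:3,:3]; c=c*[1,-1,-1]; q=K@c; return q[:2]/q[2]
HUE={"yellow":(22,34),"blue":(108,125),"red":(0,5)}
def blob(im,col,near,r=12,smin=150):   # im BGR
    hsv=cv2.cvtColor(im,cv2.COLOR_BGR2HSV); lo,hi=HUE[col]
    m=cv2.inRange(hsv,(lo,smin,40),(hi,255,255))
    if col=="red": m|=cv2.inRange(hsv,(174,smin,40),(180,255,255))
    n,lab,st,ce=cv2.connectedComponentsWithStats(m)
    d=[(np.hypot(*(ce[i]-near)),i) for i in range(1,n) if st[i,4]>3]
    if not d or min(d)[0]>r: return None
    i=min(d)[1]; return ce[i],st[i]
def P(x,pl):  # printer->world
    c,s=np.cos(x[2]),np.sin(x[2]); return np.array([x[0]+c*pl[0]-s*pl[1],x[1]+s*pl[0]+c*pl[1],pl[2]])
E
python3 - <<'E'
from h import *
near={("side","yellow"):(269,252),("side","blue"):(325,206),("side","red"):(299.5,160.5),("top","yellow"):(355,222),("top","blue"):(356,278),("top","red"):(395,269.6)}
ob={}
for (n,c),q in near.items():
    b=blob(cv2.imread(f"pics/{n}0.png"),c,q); print(n,c,b); ob[n,c]=b[0] if b else np.array(q)
mk={"side":(308.5,189.25),"top":(380.4,282)}
def res(x,full=0):
    pts={"yellow":P(x,(45,125,68)),"blue":P(x,(-118,0,85)),"red":P(x,(70-163*np.cos(x[3]),-93,85+163*np.sin(x[3])))}
    r=[proj(n,pts[c])-ob[n,c] for n,c in ob]
    m=P(x,(-93,-62,91)); r+=[.5*(proj(n,m)-mk[n]) for n in mk]
    return np.concatenate(r)
best=min((least_squares(res,[500,-100,a,.6],x_scale=[100,100,1,1]) for a in (0,1.5,-1.5,3)),key=lambda s:s.cost)
x=best.x; print(best.cost,x,res(x).reshape(-1,2))
for l in [(45,125,80),(-55,125,80),(-118,0,85),(70,0,85)]: print(l,P(x,l))
np.save("x.npy",x)
E
```

```text
side yellow (array([269.396, 253.451]), array([266, 246,   8,  16,  91], dtype=int32))
side blue (array([323.723, 205.234]), array([321, 201,   6,  10,  47], dtype=int32))
side red (array([298.75, 160.25]), array([297, 158,   5,   5,  20], dtype=int32))
top yellow (array([354.288, 221.288]), array([352, 216,   6,  12,  59], dtype=int32))
top blue (array([355.466, 277.914]), array([351, 274,  10,   9,  58], dtype=int32))
top red (array([394.875, 269.375]), array([393, 267,   5,   5,  16], dtype=int32))
2.3041132718782364 [ 636.029 -100.396   -0.173    0.574] [[ 0.069  0.809]
 [-0.18   0.308]
 [-0.092  0.415]
 [ 0.531  0.49 ]
 [ 0.808  0.201]
 [ 0.278 -0.103]
 [ 1.145 -0.092]
 [-0.93   0.392]]
(45, 125, 80) [701.821  15.022  80.   ]
(-55, 125, 80) [603.306  32.191  80.   ]
(-118, 0, 85) [519.781 -80.137  85.   ]
(70, 0, 85) [ 704.99  -112.414   85.   ]
```

The pictures show the yellow post at side (269,253) / top (354,221), the blue pull at side (324,205) / top (355,278) and the red ball at side (299,160) / top (395,269). The fit is sub-pixel: printer at (636,-100), yaw -0.17, pointer about 0.57 rad.

```bash
cat >> h.py <<'E'
from scipy.spatial.transform import Rotation as Rn
X=np.load("x.npy"); HZ=ctrl.hold_point_z
R0=Rn.from_matrix(np.array([[-1,0,0],[0,1,0],[0,0,-1.]]))  # tool in printer frame, tool x = front
def target(gp,tilt=0):   # gp: grasp point, printer frame -> TCP pos, Rot (world)
    R=Rn.from_euler('z',X[2])*R0*Rn.from_euler('y',-tilt)
    return P(X,gp)+HZ*R.apply([0,0,1]),R
def delta(p,R,o=None,cur=None):
    if cur is None:
        o=o or ctrl.get_obs(); cur=(np.array(o["ee_pos"]),Rn.from_rotvec(o["orientation"]))
    return cur[1].inv().apply(p-cur[0]).round(1),(cur[1].inv()*R).as_rotvec().round(4)
E
python3 - <<'E'
from h import *
print(HZ,delta(*target((45,125,190))),target((45,125,80)))
E
```

```text
18.700000000000003 (array([-674.8, -431.5,   51.4]), array([ 0.   , -0.   , -0.085])) (array([701.821,  15.022,  61.3  ]), Rotation.from_matrix(array([[-0.985,  0.172,  0.   ],
                            [ 0.172,  0.985,  0.   ],
                            [ 0.   ,  0.   , -1.   ]])))
```

```bash
python3 -m creep '[{"translation":[-50,-32,0],"angular":[0,0,-0.01],"jaw":1},{"translation":[-100,-64,0],"angular":[0,0,-0.02],"jaw":0.8},{"translation":[-150,-96,0],"angular":[0,0,-0.03],"jaw":0.6},{"translation":[-200,-128,0],"angular":[0,0,-0.04],"jaw":0.5},{"translation":[-250,-160,10],"angular":[0,0,-0.055],"jaw":0.45},{"translation":[-300,-192,20],"angular":[0,0,-0.07],"jaw":0.45},{"translation":[-350,-224,30],"angular":[0,0,-0.085],"jaw":0.45},{"translation":[-400,-256,40],"angular":[0,0,-0.085],"jaw":0.45}]'
python3 - <<'E'
from h import *
print(delta(*target((45,125,190))))
E
```

```text
t: 1.7
ee_pos: [482.2, 253.4, 182.7]
orientation: [0.271, 3.129, 0.001]
ft_force: [0.8, 0.5, 0.1]
width: 39.4
grasp_force: 0.0
(array([-257.3, -197.1,   11.4]), array([ 0.001,  0.001, -0.   ]))
```

```bash
python3 -m creep '[{"translation":[-45,-35,0],"angular":[0,0,0],"jaw":0.45},{"translation":[-90,-70,0],"angular":[0,0,0],"jaw":0.45},{"translation":[-135,-105,0],"angular":[0,0,0],"jaw":0.45},{"translation":[-180,-140,0],"angular":[0,0,0],"jaw":0.45},{"translation":[-225,-172,5],"angular":[0,0,0],"jaw":0.45},{"translation":[-257,-197,11],"angular":[0,0,0],"jaw":0.45},{"translation":[-257,-197,11],"angular":[0,0,0],"jaw":0.45},{"translation":[-257,-197,11],"angular":[0,0,0],"jaw":0.45}]'
python3 - <<'E'
from h import *
print(delta(*target((45,125,80))))
for n in("side","top"): cv2.imwrite(f"pics/{n}1.png",ctrl.get_image(n)[:,:,::-1])
a=cv2.imread("pics/side1.png")[120:320,200:400]; b=cv2.imread("pics/top1.png")[150:350,260:460]
cv2.imwrite("pics/c3.png",cv2.resize(np.hstack([a,b]),None,fx=2,fy=2,interpolation=cv2.INTER_CUBIC))
# predicted pixel of TCP
o=ctrl.get_obs()
for n in("side","top"): print(n,proj(n,o["ee_pos"]))
E
```

```text
t: 2.7
ee_pos: [699.5, 16.9, 171.4]
orientation: [-0.271, -3.129, -0.0]
ft_force: [-0.7, 0.1, 0.3]
width: 39.8
grasp_force: 0.0
(array([ -2.7,  -1.5, 110.1]), array([ 0.   , -0.001, -0.001]))
side [266.725 229.015]
top [355.11  203.634]
```

View pics/c3.png

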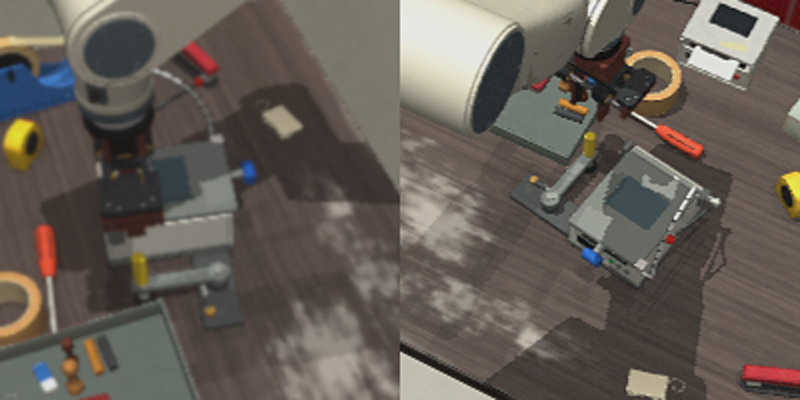

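The gripper hangs over the post: side crop (130,200), top crop (600,95), post at (140,268) and (589,145). I'm descending and closing.

```bash
python3 -m creep '[{"translation":[-2.5,-1.5,30],"angular":[0,0,0],"jaw":0.45},{"translation":[-2.5,-1.5,60],"angular":[0,0,0],"jaw":0.45},{"translation":[-2.5,-1.5,85],"angular":[0,0,0],"jaw":0.45},{"translation":[-2.5,-1.5,105],"angular":[0,0,0],"jaw":0.45},{"translation":[-2.5,-1.5,108],"angular":[0,0,0],"jaw":0.45},{"translation":[-2.5,-1.5,108],"angular":[0,0,0],"jaw":0.05},{"translation":[-2.5,-1.5,108],"angular":[0,0,0],"jaw":0.05},{"translation":[-2.5,-1.5,108],"angular":[0,0,0],"jaw":0.05}]'
python3 - <<'E'
from h import *
o=ctrl.get_obs(); cur=(np.array(o["ee_pos"]),Rn.from_rotvec(o["orientation"])); print(o["ft_force"],o["width"],o["grasp_force"])
for a in np.linspace(0.1,1.5,15):
    print(round(a,2),delta(*target((-55+100*np.cos(a),125+100*np.sin(a),cur[0][2]+HZ)),cur=cur)[0])
E
```

```text
t: 3.8
ee_pos: [703.1, 14.6, 64.8]
orientation: [0.271, 3.128, 0.0]
ft_force: [-0.3, 1.0, 2.6]
width: 17.5
grasp_force: 30.0
[-0.27   0.973  2.565] 17.51129752472534 30.00041663646698
0.1 [ 1.8 10.2 -0. ]
0.2 [ 3.3 20.   0. ]
0.3 [ 5.8 29.7 -0. ]
0.4 [ 9.2 39.1 -0. ]
0.5 [13.6 48.1 -0. ]
0.6 [18.8 56.6 -0. ]
0.7 [24.9 64.6 -0. ]
0.8 [31.7 71.9 -0. ]
0.9 [39.2 78.5 -0. ]
1.0 [47.3 84.3 -0.1]
1.1 [56.  89.3 -0.1]
1.2 [65.1 93.4 -0.1]
1.3 [74.6 96.5 -0.1]
1.4 [84.4 98.7 -0.1]
1.5 [94.3 99.9 -0.1]
```

```bash
python3 -m creep '[{"translation":[1.5,10,0],"angular":[0,0,0],"jaw":0.05},{"translation":[3,20,0],"angular":[0,0,0],"jaw":0.05},{"translation":[5.5,29.5,0],"angular":[0,0,0],"jaw":0.05},{"translation":[9,39,0],"angular":[0,0,0],"jaw":0.05},{"translation":[13.5,48,0],"angular":[0,0,0],"jaw":0.05},{"translation":[19,56.5,0],"angular":[0,0,0],"jaw":0.05},{"translation":[25,64.5,0],"angular":[0,0,0],"jaw":0.05},{"translation":[31.5,72,0],"angular":[0,0,0],"jaw":0.05}]'
python3 - <<'E'
from h import *
o=ctrl.get_obs(); cur=(np.array(o["ee_pos"]),Rn.from_rotvec(o["orientation"])); print(o["ft_force"],o["width"],o["grasp_force"])
for a in np.linspace(0.8,1.5,8):
    print(round(a,2),delta(*target((-55+100*np.cos(a),125+100*np.sin(a),cur[0][2]+HZ)),cur=cur)[0])
E
```

```text
t: 4.8
ee_pos: [684.4, 90.7, 64.9]
orientation: [0.27, 3.128, -0.002]
ft_force: [0.4, -6.4, 6.6]
width: 17.3
grasp_force: 30.0
[ 0.368 -6.443  6.603] 17.308630655964016 30.003735423088074
0.8 [ 0.2  0.2 -0. ]
0.9 [ 7.7  6.8 -0. ]
1.0 [15.8 12.6 -0. ]
1.1 [24.5 17.6 -0.1]
1.2 [33.6 21.7 -0.1]
1.3 [43.1 24.8 -0.1]
1.4 [52.9 27.  -0.1]
1.5 [62.8 28.2 -0.2]
```

```bash
python3 -m creep '[{"translation":[7.5,6.5,0],"angular":[0,0,0],"jaw":0.05},{"translation":[15.5,12.5,0],"angular":[0,0,0],"jaw":0.05},{"translation":[24,17.5,0],"angular":[0,0,0],"jaw":0.05},{"translation":[33,21.5,0],"angular":[0,0,0],"jaw":0.05},{"translation":[42.5,24.5,0],"angular":[0,0,0],"jaw":0.05},{"translation":[52.5,27,0],"angular":[0,0,0],"jaw":0.05},{"translation":[63,28,0],"angular":[0,0,0],"jaw":0.05},{"translation":[65,28,0],"angular":[0,0,0],"jaw":0.05}]'
```

```text
t: 5.8
ee_pos: [630.5, 127.6, 65.3]
orientation: [0.268, 3.117, -0.002]
ft_force: [20.4, -17.3, -7.3]
width: 17.3
grasp_force: 30.0
```

```bash
python3 -m creep '[{"translation":[-4,0,0],"angular":[0,0,0],"jaw":0.05},{"translation":[-4,0,0],"angular":[0,0,0],"jaw":0.45},{"translation":[-4,0,0],"angular":[0,0,0],"jaw":0.45},{"translation":[-4,0,0],"angular":[0,0,0],"jaw":0.45},{"translation":[-4,0,-30],"angular":[0,0,0],"jaw":0.45},{"translation":[-4,0,-65],"angular":[0,0,0],"jaw":0.45},{"translation":[20,-40,-110],"angular":[0,0,0],"jaw":0.6},{"translation":[50,-80,-120],"angular":[0,0,0],"jaw":0.6}]'
python3 - <<'E'
from h import *
ims={n:ctrl.get_image(n)[:,:,::-1].copy() for n in("side","top")}
for n in ims:
    cv2.imwrite(f"pics/{n}2.png",ims[n])
    for a in (1.3,1.4,1.5):
        q=proj(n,P(X,(-55+100*np.cos(a),125+100*np.sin(a),68))); print(n,a,q)
    print(blob(ims[n],"yellow",q,15))
a=ims["side"][120:320,200:400]; b=ims["top"][150:350,260:460]
cv2.imwrite("pics/c4.png",cv2.resize(np.hstack([a,b]),None,fx=2,fy=2,interpolation=cv2.INTER_CUBIC))
print(delta(*target((-125,0,180),.25)))
E
```

```text
t: 6.8
ee_pos: [562.5, 59.7, 186.2]
orientation: [0.268, 3.125, 0.001]
ft_force: [0.5, -0.7, -0.3]
width: 51.9
grasp_force: 0.0
side 1.3 [303.539 281.237]
side 1.4 [307.618 281.377]
side 1.5 [311.703 281.173]
(array([311.861, 280.634]), array([308, 273,   8,  16, 101], dtype=int32))
top 1.3 [316.119 221.436]
top 1.4 [313.634 223.168]
top 1.5 [311.355 225.107]
(array([311.6, 229.7]), array([310, 228,   4,   4,  10], dtype=int32))
(array([  16.5, -142.4,   23.1]), array([-0.001, -0.251, -0.002]))
```

View pics/c4.png

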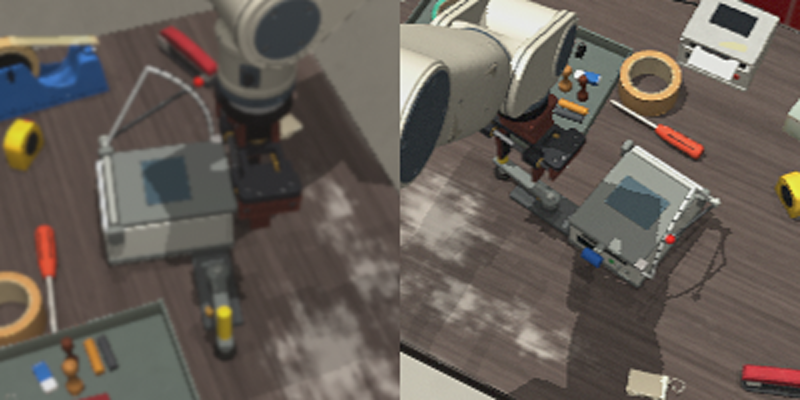

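The post (side crop 223,322; pixel 311.9,280.6) sits where 1.5 rad predicts, so the leg is home and stays there with nothing holding it. Next is the cover pull.

```bash
python3 - <<'E'
from h import *
print(delta(*target((-140,0,172),.25)))
E
python3 -m creep '[{"translation":[5,-20,2],"angular":[0,-0.05,0],"jaw":0.6},{"translation":[10,-45,5],"angular":[0,-0.1,0],"jaw":0.6},{"translation":[15,-75,10],"angular":[0,-0.15,0],"jaw":0.6},{"translation":[20,-105,15],"angular":[0,-0.2,0],"jaw":0.6},{"translation":[25,-130,20],"angular":[0,-0.25,0],"jaw":0.6},{"translation":[31,-142.5,28],"angular":[0,-0.25,0],"jaw":0.6},{"translation":[31,-142.5,28],"angular":[0,-0.25,0],"jaw":0.6},{"translation":[31,-142.5,28],"angular":[0,-0.25,0],"jaw":0.6}]'
python3 - <<'E'
from h import *
print(delta(*target((-118,0,85),.25)))
# refine pull: average blob offset vs model in initial pictures
for n,q in (("side",(323.7,205.2)),("top",(355.5,277.9))):
    print(n,proj(n,P(X,(-118,0,85))),blob(cv2.imread(f"pics/{n}0.png"),"blue",q)[0],blob(cv2.imread(f"pics/{n}0.png"),"blue",q,smin=100)[0])
E
```

```text
(array([  31.5, -142.4,   31.1]), array([-0.001, -0.251, -0.002]))
t: 7.9
ee_pos: [507.3, -75.0, 155.8]
orientation: [0.249, 2.881, -0.031]
ft_force: [0.1, 0.4, -0.7]
width: 52.7
grasp_force: 0.0
(array([ 4.8, -2.9, 90.6]), array([ 0.   ,  0.001, -0.   ]))
side [323.543 205.542] [323.723 205.234] [323.938 205.277]
top [356.273 278.114] [355.466 277.914] [355.548 277.984]
```

```bash
python3 -m creep '[{"translation":[4,-2.5,20],"angular":[0,0,0],"jaw":0.6},{"translation":[4.5,-2.5,45],"angular":[0,0,0],"jaw":0.6},{"translation":[4.5,-2.5,65],"angular":[0,0,0],"jaw":0.6},{"translation":[4.5,-2.5,80],"angular":[0,0,0],"jaw":0.6},{"translation":[4.5,-2.5,90],"angular":[0,0,0],"jaw":0.6},{"translation":[4.5,-2.5,90],"angular":[0,0,0],"jaw":0.6},{"translation":[4.5,-2.5,90],"angular":[0,0,0],"jaw":0.6},{"translation":[4.5,-2.5,90],"angular":[0,0,0],"jaw":0.6}]'
python3 - <<'E'
from h import *
print(delta(*target((-118,0,85),.25)))
ims={n:ctrl.get_image(n)[:,:,::-1].copy() for n in("side","top")}
for n in ims: cv2.imwrite(f"pics/{n}3.png",ims[n])
a=ims["side"][130:280,220:390]; b=ims["top"][200:350,310:480]
cv2.imwrite("pics/c5.png",cv2.resize(np.hstack([a,b]),None,fx=2.3,fy=2.3,interpolation=cv2.INTER_CUBIC))
E
```

```text
t: 8.9
ee_pos: [523.9, -81.1, 68.0]
orientation: [0.25, 2.881, -0.032]
ft_force: [-0.7, 0.5, 0.3]
width: 52.6
grasp_force: 0.0
(array([-0.1,  0.2,  1.2]), array([-0.   ,  0.001, -0.   ]))
```

View pics/c5.png

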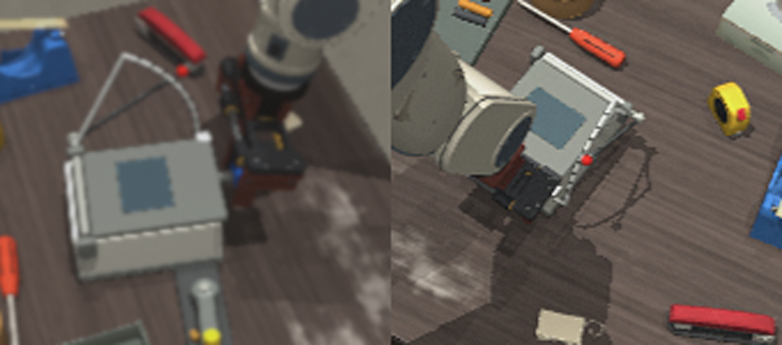

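The gripper straddles the pull: side crop shows blue at (235,172) between the fingers. The ball (183,70) and the frame are untouched. Closing now.

```bash
python3 -m creep '[{"translation":[0,0,1],"angular":[0,0,0],"jaw":0.45},{"translation":[0,0,1],"angular":[0,0,0],"jaw":0.2},{"translation":[0,0,1],"angular":[0,0,0],"jaw":0.2},{"translation":[0,0,1],"angular":[0,0,0],"jaw":0.2},{"translation":[0,0,1],"angular":[0,0,0],"jaw":0.2},{"translation":[0,0,1],"angular":[0,0,0],"jaw":0.2},{"translation":[0,0,1],"angular":[0,0,0],"jaw":0.2},{"translation":[0,0,1],"angular":[0,0,0],"jaw":0.2}]'
python3 - <<'E'
from h import *
o=ctrl.get_obs(); cur=(np.array(o["ee_pos"]),Rn.from_rotvec(o["orientation"]))
g=np.array([-118,0,85]); p0,_=target(g,.25)
for a in np.arange(.05,.66,.05):
    p=target((70-188*np.cos(a),0,85+188*np.sin(a)),.25)[0]
    print(round(a,2),cur[1].inv().apply(p-p0).round(1))
E
```

```text
t: 10.0
ee_pos: [523.7, -81.8, 66.4]
orientation: [0.25, 2.882, -0.032]
ft_force: [-2.2, -6.9, 0.6]
width: 29.6
grasp_force: 30.0
0.05 [-2.6 -0.  -9. ]
0.1 [ -5.6  -0.  -18. ]
0.15 [ -9.   -0.  -26.7]
0.2 [-12.9  -0.  -35.3]
0.25 [-17.2  -0.  -43.6]
0.3 [-21.9  -0.  -51.8]
0.35 [-27.   -0.  -59.6]
0.4 [-32.5  -0.  -67.3]
0.45 [-38.4  -0.  -74.6]
0.5 [-44.6  -0.  -81.6]
0.55 [-51.2  -0.  -88.4]
0.6 [-58.1  -0.1 -94.7]
0.65 [ -65.3   -0.1 -100.8]
```

```bash
python3 -m creep '[{"translation":[-2.5,-1,-9],"angular":[0,0,0],"jaw":0.2},{"translation":[-5.5,-1,-18],"angular":[0,0,0],"jaw":0.2},{"translation":[-9,-1,-26.5],"angular":[0,0,0],"jaw":0.2},{"translation":[-13,-1,-35.5],"angular":[0,0,0],"jaw":0.2},{"translation":[-17,-1,-43.5],"angular":[0,0,0],"jaw":0.2},{"translation":[-22,-1,-52],"angular":[0,0,0],"jaw":0.2},{"translation":[-27,-1,-59.5],"angular":[0,0,0],"jaw":0.2},{"translation":[-32.5,-1,-67.5],"angular":[0,0,0],"jaw":0.2}]'
python3 - <<'E'
from h import *
o=ctrl.get_obs(); R=Rn.from_rotvec(o["orientation"])
g=np.array(o["ee_pos"])-R.apply([0,0,HZ]); d=g-P(X,(70,0,85)); e=np.array([np.cos(X[2]),np.sin(X[2]),0])
print(np.hypot(d@e,d[2]),np.arctan2(d[2],-d@e),o["ft_force"],o["width"])
E
```

```text
t: 11.0
ee_pos: [538.0, -84.5, 140.1]
orientation: [0.25, 2.883, -0.031]
ft_force: [3.9, 0.9, -9.9]
width: 29.9
grasp_force: 30.0
188.69717837681964 0.3983714810755489 [ 3.88   0.88  -9.858] 29.927820341502162
```

```bash
python3 -m creep '[{"translation":[-3,0,-4],"angular":[0,0,0],"jaw":0.2},{"translation":[-6,0,-7.5],"angular":[0,0,0],"jaw":0.2},{"translation":[-9,0,-11],"angular":[0,0,0],"jaw":0.2},{"translation":[-12,0,-14.5],"angular":[0,0,0],"jaw":0.2},{"translation":[-15,0,-17.5],"angular":[0,0,0],"jaw":0.2},{"translation":[-16,0,-18.5],"angular":[0,0,0],"jaw":0.2},{"translation":[-16,0,-18.5],"angular":[0,0,0],"jaw":0.2},{"translation":[-16,0,-18.5],"angular":[0,0,0],"jaw":0.2}]'
python3 - <<'E'
from h import *
o=ctrl.get_obs(); R=Rn.from_rotvec(o["orientation"])
g=np.array(o["ee_pos"])-R.apply([0,0,HZ]); d=g-P(X,(70,0,85)); e=np.array([np.cos(X[2]),np.sin(X[2]),0])
print(np.hypot(d@e,d[2]),np.arctan2(d[2],-d@e),o["ft_force"],o["width"])
ims={n:ctrl.get_image(n)[:,:,::-1].copy() for n in("side","top")}
for n,q in (("side",(298.7,160.2)),("top",(394.9,269.4))):
    cv2.imwrite(f"pics/{n}4.png",ims[n]); print(n,blob(ims[n],"red",q))
    for y in (-62,-65,-68): print(y,[proj(n,P(X,(70-163*np.cos(a),y,85+163*np.sin(a)))).round(1) for a in (.5,.55,.6)])
    print("ball",[proj(n,P(X,(70-163*np.cos(a),-93,85+163*np.sin(a)))).round(1) for a in (.5,.55,.6)])
a=ims["side"][140:220,260:360]; b=ims["top"][230:310,350:450]
cv2.imwrite("pics/c6.png",cv2.resize(np.hstack([a,b]),None,fx=4,fy=4,interpolation=cv2.INTER_CUBIC))
E
```

```text
t: 12.0
ee_pos: [548.5, -86.4, 161.5]
orientation: [0.25, 2.883, -0.031]
ft_force: [-1.9, 2.7, -7.8]
width: 29.8
grasp_force: 30.0
188.62784499894735 0.52521563505563 [-1.898  2.665 -7.773] 29.77275729594114
side (array([298.611, 160.389]), array([297, 158,   5,   5,  18], dtype=int32))
-62 [array([302.8, 171.1]), array([301.2, 169.3]), array([299.4, 167.6])]
-65 [array([302.6, 170.3]), array([301. , 168.6]), array([299.2, 166.9])]
-68 [array([302.5, 169.5]), array([300.8, 167.8]), array([299.1, 166.1])]
ball [array([301.1, 163.2]), array([299.5, 161.5]), array([297.7, 159.8])]
top (array([394.733, 269.333]), array([393, 267,   4,   5,  15], dtype=int32))
-62 [array([384.5, 266.5]), array([385.6, 264.3]), array([386.7, 262.1])]
-65 [array([385.4, 267.1]), array([386.5, 264.9]), array([387.6, 262.7])]
-68 [array([386.3, 267.7]), array([387.3, 265.5]), array([388.4, 263.3])]
ball [array([393.6, 272.5]), array([394.6, 270.3]), array([395.8, 268.1])]
```

View pics/c6.png

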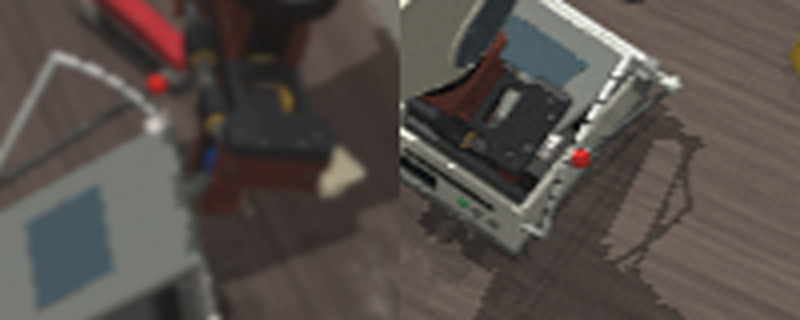

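```bash
cat > m.py <<'E'
from h import *
def white(im,near,r=6):
    # weighted bright low-saturation centroid near a point
    x0,y0=np.round(near).astype(int); w=im[y0-r:y0+r+1,x0-r:x0+r+1].astype(float)
    v=w.min(2); yy,xx=np.mgrid[y0-r:y0+r+1,x0-r:x0+r+1]
    return v.astype(int)
E
python3 - <<'E'
from m import *
for f,q in (("side0",(308.5,189.3)),("side4",(299,171)),("top0",(380.4,282)),("top4",(388,265.7))):
    im=cv2.imread(f"pics/{f}.png"); print(f,np.round(q)); print(white(im,q,5))
E
```

```text
side0 [308. 189.]
[[ 74  91 106  99  78  71  72  72  73  73  72]
 [ 72  86 104 100  79  72  73  73  73  73  73]
 [ 70  83 103 105  93  95  99  94  82  76  74]
 [ 70  86 121 140 143 154 159 143 108  81  74]
 [ 70  96 150 188 197 202 202 180 134  89  75]
 [ 75 103 160 202 215 217 215 201 157  99  75]
 [ 93 111 149 187 204 207 206 192 151  96  74]
 [116 121 134 150 162 165 164 152 121  83  72]
 [125 126 127 130 132 133 131 124 102  77  71]
 [127 127 126 127 127 126 126 122 106  84  74]
 [127 126 127 126 127 127 127 124 113  93  77]]
side4 [299 171]
[[ 88 110 125 124 100  79  80  82  76  74  72]
 [ 73  92 121 139 127  99  99 100  83  75  75]
 [ 71  76  98 126 135 124 120 111  88  77  76]
 [ 71  77  98 133 156 155 137 119  96  81  78]
 [ 73  88 133 171 185 175 149 123 100  84  78]
 [ 72  90 138 180 195 184 154 116  91  79  76]
 [ 72  87 125 164 178 164 131  97  80  74  73]
 [ 81  95 114 134 142 131 107  86  77  73  72]
 [ 99 108 115 119 120 116 102  85  77  72  69]
 [112 115 116 117 116 114 104  90  82  73  63]
 [116 117 116 116 116 115 111 106  97  81  61]]
top0 [380. 282.]
[[154 153 155
[... 339 characters left out ...]
24 177  86  88  94  90]
 [ 98  97  99  99 104  88  79  94  95  78 100]
 [ 94  99  97  95 100 113 163 162 107  62  89]
 [ 99  98  97  96 101  78  99 152 159 127 118]]
top4 [388. 266.]
[[ 46  47  46  44  47  48 107 114  81  48  20]
 [ 45  45  42  47  39  79  96  76  58  55  40]
 [ 43  50  44  35 109 120  88  62  66  67  64]
 [ 46  44  36  50 190 229 204 128  66  65  75]
 [ 43  45  33 123 149 209 174  92  65  57  45]
 [ 51  35  89 121 223 174  75  65  64  99 118]
 [ 52  63 106 130 120  98  74  61 112 171 144]
 [ 38 100 132 151 114  75  69  85 120 163 115]
 [ 47  52  98 113  88  68  72 138 181 126  39]
 [ 66  70  68  66  64  76 139 123  76  65  43]
 [ 74  70  70  66  55 155 151 150 126  83  51]]
```

Run:
```python
from h import *
m0={"side":(308.0,189.1),"top":(380.2,281.6)}
def mk(p,a): # p=(radial,y,normal)
    return P(X,(70-p[0]*np.cos(a)-p[2]*np.sin(a)*-1, p[1], 85+p[0]*np.sin(a)+p[2]*np.cos(a)))
f=lambda p:np.concatenate([proj(n,mk(p,0))-m0[n] for n in m0])
s=least_squares(f,[163,-62,5]); print("mark local",s.x,s.fun)
for p in (s.x,[163,s.x[1],s.x[2]]):
  off=proj("side",mk(p,0))-m0["side"]
  for corr in (0,1):
    r=least_squares(lambda a:proj("side",mk(p,a[0]))-off*corr-(297.9,170.8),[.5]); print(corr,"cover from side",r.x,r.fun)
# pointer per view
B=lambda a:P(X,(70-163*np.cos(a),-93,85+163*np.sin(a)))
for n,q in (("side",(298.65,160.35)),("top",(394.8,269.35))):
    r=least_squares(lambda a:proj(n,B(a[0]))-q,[.5]); print(n,"pointer",r.x,r.fun)
    # free x,y shift of the printer: only 2D, so add blue bar residual as correction
q={"side":(323.8,205.25),"top":(355.5,277.95)}
r=least_squares(lambda a:np.concatenate([proj(n,B(a[0]))-b-(proj(n,P(X,(-118,0,85)))-q[n]) for n,b in (("side",(298.65,160.35)),("top",(394.8,269.35)))]),[.5]); print("rel to bar",r.x,r.fun)
```

```text
mark local [155.889 -63.64    5.191] [ 0.191  0.08   0.186 -0.111]
0 cover from side [0.523] [ 0.798 -0.802]
1 cover from side [0.519] [ 0.746 -0.743]
0 cover from side [0.538] [ 2.515 -2.586]
1 cover from side [0.5] [ 1.098 -1.032]
side pointer [0.578] [-0.153  0.158]
top pointer [0.569] [0.248 0.126]
rel to bar [0.575] [ 0.202 -0.038 -0.38  -0.323]
```

```bash
python3 -m creep '[{"translation":[-2,0,-2],"angular":[0,0,0],"jaw":0.2},{"translation":[-4,0,-4],"angular":[0,0,0],"jaw":0.2},{"translation":[-6,0,-5.5],"angular":[0,0,0],"jaw":0.2},{"translation":[-6.8,0,-6.2],"angular":[0,0,0],"jaw":0.2},{"translation":[-6.8,0,-6.2],"angular":[0,0,0],"jaw":0.2},{"translation":[-6.8,0,-6.2],"angular":[0,0,0],"jaw":0.2},{"translation":[-6.8,0,-6.2],"angular":[0,0,0],"jaw":0.2},{"translation":[-6.8,0,-6.2],"angular":[0,0,0],"jaw":0.2}]'
python3 - <<'E'
from m import *
o=ctrl.get_obs(); R=Rn.from_rotvec(o["orientation"])
g=np.array(o["ee_pos"])-R.apply([0,0,HZ]); d=g-P(X,(70,0,85)); e=np.array([np.cos(X[2]),np.sin(X[2]),0])
print(np.hypot(d@e,d[2]),np.arctan2(d[2],-d@e),o["ft_force"],o["width"])
ims={n:ctrl.get_image(n)[:,:,::-1].copy() for n in("side","top")}
for n,q in (("side",(298.7,160.2)),("top",(394.9,269.4))):
    cv2.imwrite(f"pics/{n}5.png",ims[n]); print(n,blob(ims[n],"red",q)[0])
q=blob(ims["side"],"yellow",(311.8,280.6)); print(q[0])
print(white(ims["side"],(297,169),5))
a=ims["side"][145:185,280:330]; b=ims["top"][245:285,365:415]
cv2.imwrite("pics/c7.png",cv2.resize(np.hstack([a,b]),None,fx=8,fy=8,interpolation=cv2.INTER_CUBIC))
E
```

```text
t: 13.1
ee_pos: [553.5, -87.2, 169.3]
orientation: [0.25, 2.883, -0.031]
ft_force: [-4.5, 3.7, -6.6]
width: 29.5
grasp_force: 30.0
188.45728704583888 0.5746952766960444 [-4.463  3.709 -6.561] 29.530035142161253
side [298.375 160.438]
top [394.733 269.333]
[311.783 280.87 ]
[[110 132 143 124  81  65  66  65  67  68  64]
 [ 77  95 121 121 101  88  79  78  77  74  72]
 [ 59  67  89 111 127 124 106 101  93  81  75]
 [ 64  67  81 113 145 147 131 123 110  89  77]
 [ 69  74  98 144 173 166 144 135 119  93  80]
 [ 71  76 103 155 185 176 149 132 116  93  80]
 [ 70  73 100 152 184 179 150 116  97  83  76]
 [ 70  77 102 146 168 153 122  95  81  75  71]
 [ 77  91 108 127 135 123 102  85  79  72  65]
 [ 96 106 112 115 116 112  99  85  79  74  65]
 [109 112 113 114 114 112 102  92  87  81  73]]
```

View pics/c7.png

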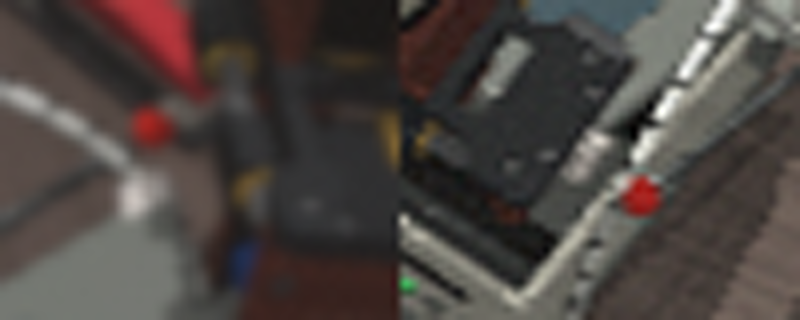

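Cover and pointer now agree within about 0.01 rad. The cover reads 0.575 rad from the arm's pose (shut checked at about 0) and about 0.57 from the white mark at side (296.2,169.2). The pointer is also at 0.575, and its ball hasn't moved (side 298.4,160.4). The leg's post is still at (311.8,280.9). Handing in while holding.

```bash
python3 -c "
from workcell import ctrl
print(ctrl.close_job())"
```

```text
the job is handed in; nothing more can be done
None
```

I handed the job in with the outrigger leg snapped home at 1.5 rad and the cover held by its pull at about 0.575 rad, level with the red pointer to within about 0.01 rad; the pointer has not moved and nothing else on the desk was touched.

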